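# Unlock the storage carousel, bring the orange-lidded jar to the front and lock it again

## Task

The small storage carousel on the bench is locked by a yellow catch. Swing the catch back by its red ball, turn the carousel by its round black knob until the jar with the orange lid stands at the yellow pointer on the base, and let the catch back down so that its tooth is fully home in the slot and the carousel is locked again. Leave the jars and the tape roll upright in their cups and do not disturb the tools lying round it.

Things in the scene. Friction and masses are not known exactly. Their poses are not given: they have to be found in the camera images.
- base: fixed round dark steel base of the carousel, 236 mm across, 10 mm thick; origin at the centre of its underside, on the upright turning axis; -x axis points to the yellow pointer block on its front edge (121 to 133 mm out, 40 mm high), z up. It does not turn. The plywood disc on it, 226 mm across, turns without end either way with light friction (0.07 N m) and stays where left
- hub (a point): centre of the round black knob (36 mm across, 36 mm high, top 160 mm above the bench) on the carousel's central post, on the turning axis; this point's axes are the base's and do not turn. The knob is fast to the disc and is the handle that turns it
- front_bay (a point): point of the base 56 mm from the turning axis towards the yellow pointer, 22 mm above the bench. The disc carries three grey cups, 120 degrees apart (86 mm across, 81 inside, 13 high, centres 56 mm from the axis). A cup's centre stands here when it is exactly at the pointer, and then a slot is exactly under the catch's tooth; at the start one does so to within 0.07 rad
- slot (a point): point of the base under the catch's tooth, 105 mm from the turning axis, 39 mm up, at the top of the disc's aluminium rim (99 to 113 mm from the axis). The rim has three slots 120 degrees apart, half-way between cups. The 12 mm wide tooth drops 14 mm into a slot and stops the disc. It starts in the home slot, 29 mm wide, so the disc has slack; the two others are 15 mm wide (1.5 mm play each side)
- orange_jar_mid (a point): middle (half-way up) of the loose jar with the orange lid, 67 mm across, 82 mm high, standing in one of the two rear cups with up to 7 mm of play to each side; z up. This jar is to come to the pointer
- grey_jar_mid (a point): middle (half-way up) of the loose jar with the pale grey lid, 63 mm across, 76 mm high, standing in the other rear cup
- tape_roll_mid (a point): middle of the loose masking tape roll, 70 mm across, 25 mm high, standing in the front cup at the start
- catch (a joint): catch angle about its level hinge (rad): 0 = down, tooth home in a slot; about 0.33 = tooth resting on the rim between slots; above 0.5 = clear of the rim; 1.8 = swung back outward against its stop, where it stays by its own weight (tips over at about 1.4; from less it falls down by itself). No spring, about 0.05 N m of weight
- catch_knob (a point): centre of the red ball, 26 mm across, on the free end of the yellow catch arm (20 mm wide, its top 20 mm below the ball's centre). Moves with the catch on a circle of 57 mm radius about the hinge; with the catch down it lies 50 mm inward of the hinge and 27 mm above it
- catch_hinge (a point): middle of the catch's level hinge axis, on the base, 150 mm from the turning axis, 50 mm above the bench, 60 degrees round from the pointer towards the base's +y. The hinge axis is square to the line from the turning axis to this point; the catch swings up and outward from the turning axis. Two cheeks, 48 mm over all, 59 mm high, stand either side
- tape_measure: bystander: yellow pocket tape, 40x87x68 mm, origin at the centre of its underside
- pliers: bystander: pliers with blue handles, 57x152x14 mm, origin at the centre of the underside
- level: bystander: red spirit level, 23x230x42 mm, origin at the centre of its underside

How it is judged (in metres and radians):
On the way:
1. the catch is swung up clear of the rim (value of joint catch above 0.6 rad), for 0.2 s.
At the end, for the whole second after the job is handed in: the catch is down with its tooth home in a slot (catch angle below 0.08 rad) and the middle of the orange-lidded jar is within 20 mm (seen from above) of the bay centre at the yellow pointer (value of joint catch below 0.08 rad and horizontal distance between orange_jar_mid and front_bay below 0.02 m); the robot touches nothing.
It fails at once if a jar or the tape roll is tipped over or lifted out of its cup (angle between any of orange_jar_mid, grey_jar_mid, tape_roll_mid's own z axis and vertical above 0.4 rad or height (world z) of orange_jar_mid above 0.083 m or height (world z) of grey_jar_mid above 0.08 m or height (world z) of tape_roll_mid above 0.0545 m).
It fails at once if a tool lying round the carousel is pushed more than 30 mm (distance of any of tape_measure, pliers, level from where it was at the start of the episode above 0.03 m).
It also fails if it takes over 69 s, if anything falls off the work surface, if the arm or the gripper's body presses on something with over 40 N, if the wrist force passes 120 N, or if a joint passes its speed limit or range.

## Robot

A 6-joint arm with a two-finger parallel gripper is mounted at the origin on a cart in front of the work surface, level with it; the furniture and walls round the work are solid. World frame = base frame: x ahead of the robot, y to its left, z up, the work surface at z = 0. Lengths are in mm, angles in degrees, forces in N, time in s.
With the tool pointing down it reaches from about 300 to 850 mm from the base axis. Payload 4.2 kg.
Tool frame: the origin (TCP) lies at the centre of the arm's flange, where the gripper is bolted on; the fingertips stand 191 mm ahead of it and the grasp point (between the pads) lies 172 mm ahead of it; z points along the fingers, x is the direction in which the jaws open and shut, and the axes are right-handed (so a half turn about z gives the same grasp; the last joint's range is limited). The gripper opens to 91 mm and grips with 3 to 60 N. Pads are 32 mm wide; open, the fingers measure 118 mm over their backs; the gripper's body (76 mm by 178 mm) begins 60 mm behind the grasp point.
Start: joints at [73.912, 18.312, 89.639, -0, 72.044, -1.146], TCP at [148.263, 555.555, 404.776] pointing down, gripper open.
Joint ranges: [-177.97, 177.97], [-48.28, 115.42], [12.27, 149.76], [-77.06, 257.06], [2.81, 150.46], [-146.56, 146.56]. Speed limits (degrees/s): [147.25, 147.25, 180, 180, 180, 180].

## Interface

Orientations are given as [roll, pitch, yaw] about the fixed x, y, z axes, in that order (R = Rz(yaw) Ry(pitch) Rx(roll)).
In Python, from workcell import telemetry, imaging, env gives the robot as it stands. The module is installed in compiled form; this text tells all that it offers.
- The arm moves only by the tool jog_arm, never from a script. Its argument "series" is a list of rows, each a list of 3 entries, a list of its own where there are three numbers: the shift along the world's x, y, z in mm, then the turn, a rotation vector about the world's x, y, z in rad, then the opening, from 0 (shut) to 1 (fully open). In form: [[[x, y, z], [ax, ay, az], jaw], ...]. A call has exactly 5 rows; each row is the pose to reach, as a shift and turn from the pose measured when the call began; what a row does not reach only later rows make up. A row lasts 1/12 s, in which the tool goes at most 41.7 mm and 7.16 degrees, less where a joint would pass 70% of its speed; a pose out of reach is approached as far as the arm can. A call with a gripper value outside its range is refused whole. The fingers move at their own pace and stop on an object; "squeeze" is the grip in N (left out, the last holds). Time passes only in rows, so rows that repeat a pose let the fingers close, or fill a call up. It gives the time, the measured TCP pose, the force and the opening at its end, in the units of the state.
- telemetry.state(): the state, without advancing time (a new reading comes with each control period).
- imaging.grab_frame(name): name is "side" or "top" or "wrist"; returns a dict with "pixels" (480x640x3 uint8, red, green, blue), "fov_y" (degrees; the focal length in pixels is half the picture's height over the tangent of half this angle, whatever the lens; pixels are square), "cx", "cy" (the principal point, pixels), "R" (3x3) and "t" (3): a world point X has camera coordinates R X + t; the wrist camera has in their place "T_tool_cam" (4x4, takes a point from camera to tool coordinates, whose origin is the TCP and whose axes are the tool frame's). Camera axes: x right, y down, z forward; pixel columns grow to the right and rows downward; lengths in mm; the calibration is good to about 2 mm. A picture is of the moment at which its call begins: read the wrist's pose just before it. There is no depth.
- env.job_done(): hands the job in, once; it reports no verdict.
The state is a dict: "time_s": time; "qpos": joint angles; "qvel": joint speeds; "effort": joint torques, N m; "ee_pos": TCP position; "ee_rot": TCP orientation; "force": force on the tool from outside, world axes, zero at the start; "torque": the same for the moment, N m; "gripper_width": finger opening in mm.
Only numpy, scipy, OpenCV 4.12 (cv2) and the standard library are available. Lean on these libraries where they do the work, as an engineer would, in place of code of your own. Each camera call takes 0.05 s, during which the arm holds its last target.

## Working session

There is one attempt and no reset: what is moved stays moved. The work goes in short steps, Python scripts to look and compute and a tool call to move; the robot and the scene stay as the last step left them, time stands still between calls to the robot, and variables do not carry over. Pictures are saved under pics/ and viewed, and the job is handed in when it is done.

Besides the shell and the picture viewer there is one more tool, called after "Request:" in YAML: its name, and indented under it one key for each argument. jog_arm: Moves the arm, as the interface text tells. Its arguments: {"type":"object","properties":{"series":{"type":"array"},"squeeze":{"type":"number"}},"required":["series"]}

```bash
mkdir -p pics
cat > h.py <<'E'
import numpy as np, cv2
from workcell import telemetry, imaging, env
def shot(n,f):
    s=telemetry.state(); d=imaging.grab_frame(n)
    cv2.imwrite('pics/'+f,cv2.cvtColor(d['pixels'],cv2.COLOR_RGB2BGR))
    return s,d
E
python3 - <<'E'
from h import *
import pickle
for n in ['side','top','wrist']:
    s,d=shot(n,n+'0.png'); pickle.dump((s,d),open(n+'0.pkl','wb'))
    print(n,{k:v for k,v in d.items() if k!='pixels'})
print(s)
E
```

```text
side {'fov_y': 48.02756263491754, 'cx': 317.5381802892122, 'cy': 242.6079378966288, 'R': array([[ 0.86183401, -0.50711768, -0.00859028],
       [-0.27217779, -0.44813512, -0.85152461],
       [ 0.42797358,  0.73621096, -0.52424426]]), 't': array([-482.32544554,  265.3086666 ,  972.23281284])}
top {'fov_y': 45.90257613975259, 'cx': 317.13254783930256, 'cy': 232.10413403199266, 'R': array([[ 0.00801968, -0.99970378,  0.02297911],
       [-0.98697113, -0.01160628, -0.16047828],
       [ 0.16069745, -0.02139273, -0.98677185]]), 't': array([   5.62061105,  596.02808529, 1173.79922721])}
wrist {'fov_y': 69.27672904366646, 'cx': 312.54345361842513, 'cy': 233.34774687512828, 'T_tool_cam': array([[ 9.99999809e-01, -1.25892394e-04,  6.04923380e-04,
         5.06490655e-01],
       [-2.30227258e-05,  9.70751882e-01,  2.40084950e-01,
        -6.74578490e+01],
       [-6.17455378e-04, -2.40084918e-01,  9.70751694e-01,
         2.03077366e+01],
       [ 0.00000000e+00,  0.00000000e+00,  0.00000000e+00,
         1.00000000e+00]])}
{'time_s': 0.1, 'qpos': array([ 7.39129653e+01,  1.83473778e+01,  8.96992834e+01, -1.54812096e-03,
        7.20444262e+01, -1.14469644e+00]), 'qvel': array([-0.01851072, -0.00410075, -0.16136823,  0.0562472 ,  0.0743738 ,
       -0.12114288]), 'effort': array([ 4.36751507e-04, -4.13331199e+01, -2.32507896e+01,  7.28739705e-02,
        4.20718349e-02, -5.32403374e-05]), 'ee_pos': array([148.21102384, 555.41382805, 404.01103542]), 'ee_rot': array([-1.79999652e+02,  9.10986550e-02,  7.50581404e+01]), 'force': array([ 0.17254492, -0.6704394 , -0.24746077]), 'torque': array([0.01112517, 0.00217733, 0.01630089]), 'gripper_width': 91.4788835522877}
```

View pics/side0.png

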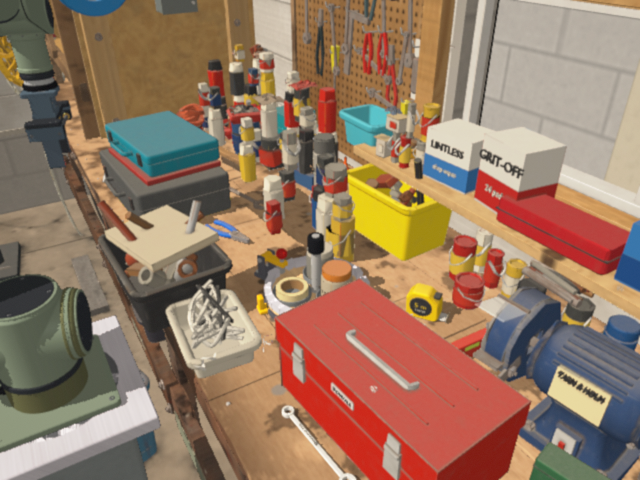

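View pics/top0.png

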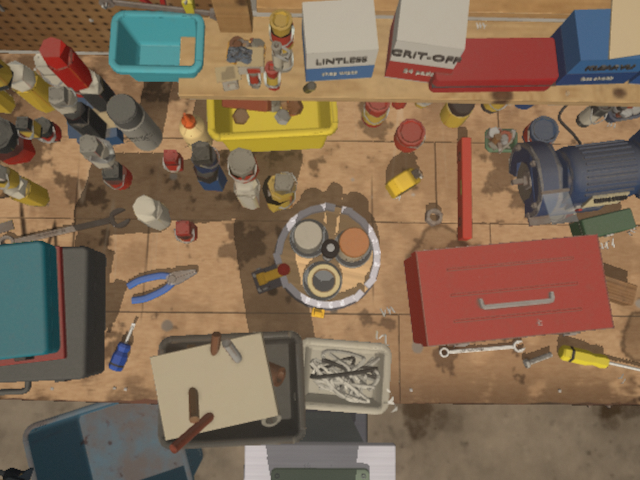

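View pics/wrist0.png

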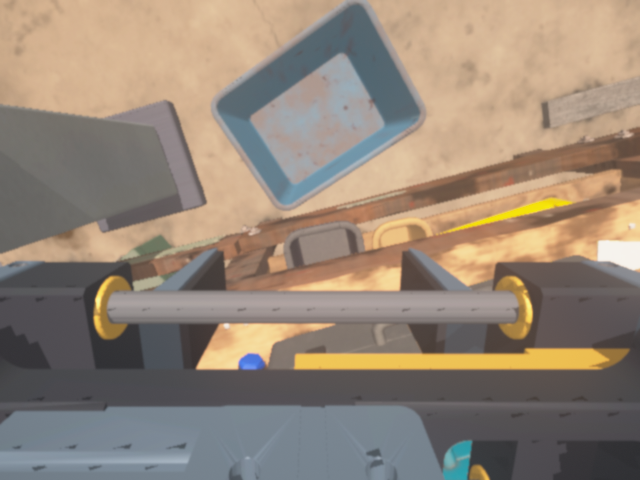

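Run:
```python
import cv2
a=cv2.imread('pics/top0.png')[190:330,240:400]; cv2.imwrite('pics/top0c.png',cv2.resize(a,None,fx=5,fy=5,interpolation=cv2.INTER_CUBIC)[:600*2])
a=cv2.resize(a[:, :],(686,600),interpolation=cv2.INTER_CUBIC);cv2.imwrite('pics/top0c.png',a)
a=cv2.imread('pics/side0.png')[220:330,240:370]; cv2.imwrite('pics/side0c.png',cv2.resize(a,None,fx=5,fy=5,interpolation=cv2.INTER_CUBIC))
```

```text
(no output)
```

View pics/top0c.png

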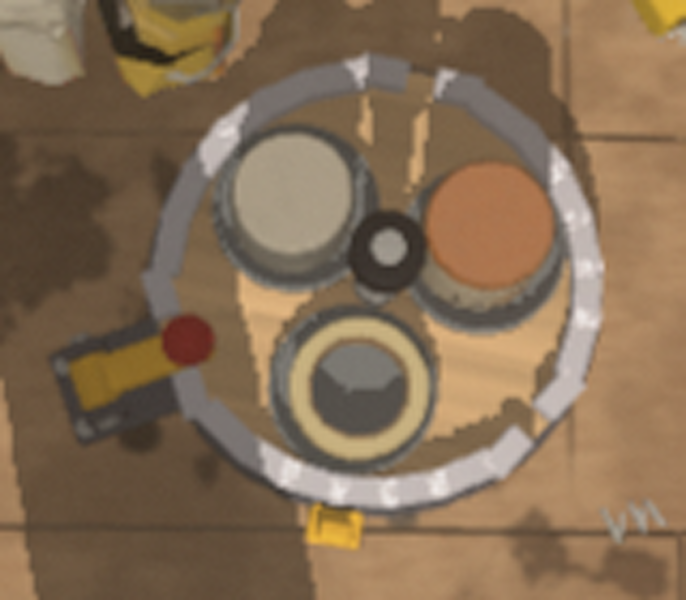

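View pics/side0c.png

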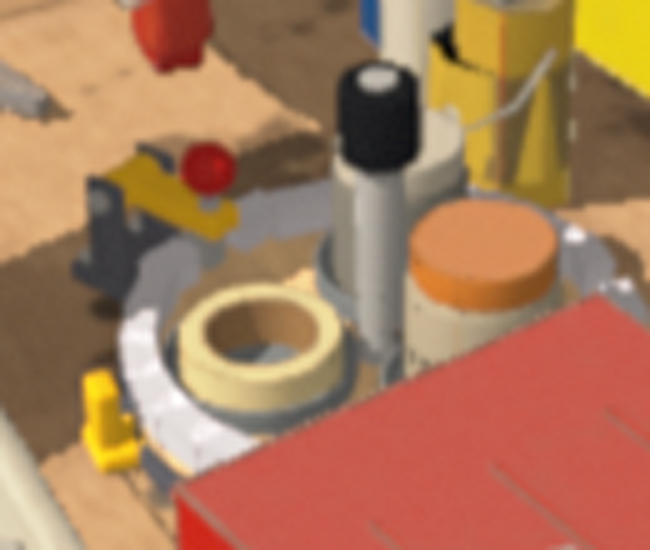

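```bash
cat >> h.py <<'E'
import pickle
def proj(d,X):
    f=240/np.tan(np.radians(d['fov_y']/2)); X=np.atleast_2d(X)
    c=X@d['R'].T+d['t']; return np.c_[d['cx']+f*c[:,0]/c[:,2], d['cy']+f*c[:,1]/c[:,2]]
def ray_z(d,u,v,z):
    f=240/np.tan(np.radians(d['fov_y']/2))
    r=d['R'].T@np.array([(u-d['cx'])/f,(v-d['cy'])/f,1]); o=-d['R'].T@d['t']
    return o+r*(z-o[2])/r[2]
def ct(u,v): return 240+u/4.2875-.5+.5/4.29,190+v/4.2857-.4
E
python3 - <<'E'
from h import *
from scipy.optimize import least_squares
T=pickle.load(open('top0.pkl','rb'))[1];S=pickle.load(open('side0.pkl','rb'))[1]
P=lambda n,u,v,z:print(n,ray_z(T,*ct(u,v),z).round(1))
P('knobtop',389,247,160);P('rimcentre',375,284,39)
P('pointer',335,522,40);P('ball',187,341,77);P('orange',489,225,104);P('grey',293,190,98);P('tape',360,388,47)
P('hinge',95,385,59)
print('knob side z160',ray_z(S,240+378/5,220+78/5,160)); print('ball side',ray_z(S,240+208/5,220+168/5,77))
for n,u,v,z in [('pliers',162,286,10),('tmeas',404,181,68),('lev1',464,137,42),('lev2',465,238,42),('tbx1',405,255,100),('tray',305,340,60),('bottle',280,190,150),('bottle2',243,170,150)]:
    print(n,ray_z(T,u,v,z).round(0))
E
```

```text
knobtop [548.2 -12.1 160. ]
rimcentre [545.7 -10.6  39. ]
pointer [426.8   8.7  40. ]
ball [512.3  82.   77. ]
orange [566.9 -62.5 104. ]
grey [583.8  31.5  98. ]
tape [492.7  -3.1  47. ]
hinge [492.  127.4  59. ]
knob side z160 [548.91444376 -13.05400828 160.        ]
ball side [513.22597459  78.92819578  77.        ]
pliers [479. 347.  10.]
tmeas [ 707. -175.   68.]
lev1 [ 817. -316.   42.]
lev2 [ 588. -311.   42.]
tbx1 [ 542. -169.  100.]
tray [367.  35.  60.]
bottle [664.  88. 150.]
bottle2 [704. 163. 150.]
```

Request:
jog_arm:
  series:
    - [[24,-31,10],[0,0,-0.1],1]
    - [[48,-62,20],[0,0,-0.2],1]
    - [[72,-93,30],[0,0,-0.3],1]
    - [[96,-124,40],[0,0,-0.4],1]
    - [[120,-155,50],[0,0,-0.5],1]

```text
time_s: 0.57
ee_pos: [268.8, 398.8, 454.3]
ee_rot: [180.0, 0.1, 46.2]
force: [0.8, 0.6, 1.4]
gripper_width: 91.3
```

Request:
jog_arm:
  series:
    - [[24,-31,0],[0,0,-0.1],1]
    - [[48,-62,0],[0,0,-0.2],1]
    - [[72,-93,0],[0,0,-0.3],1]
    - [[96,-124,0],[0,0,-0.4],1]
    - [[120,-155,0],[0,0,-0.45],1]

```text
time_s: 0.98
ee_pos: [389.4, 242.1, 454.3]
ee_rot: [180.0, 0.1, 20.2]
force: [-0.2, -0.5, -0.4]
gripper_width: 91.4
```

Request:
jog_arm:
  series:
    - [[25,-32,0],[0,0,0],0.6]
    - [[50,-64,0],[0,0,0],0.6]
    - [[75,-96,0],[0,0,0],0.6]
    - [[100,-130,-10],[0,0,0],0.6]
    - [[123,-161,-30],[0,0,0],0.6]

```text
time_s: 1.4
ee_pos: [512.0, 81.4, 427.4]
ee_rot: [179.9, -0.2, 20.1]
force: [1.3, 0.6, -0.8]
gripper_width: 60.4
```

Run:
```python
from h import *
s,d=shot('wrist','w1.png');pickle.dump((s,d),open('w1.pkl','wb'));print(s['ee_pos'],s['ee_rot'])
```

```text
[512.01515242  81.41558499 427.39327851] [179.92240214  -0.19117751  20.11312329]
```

View pics/w1.png

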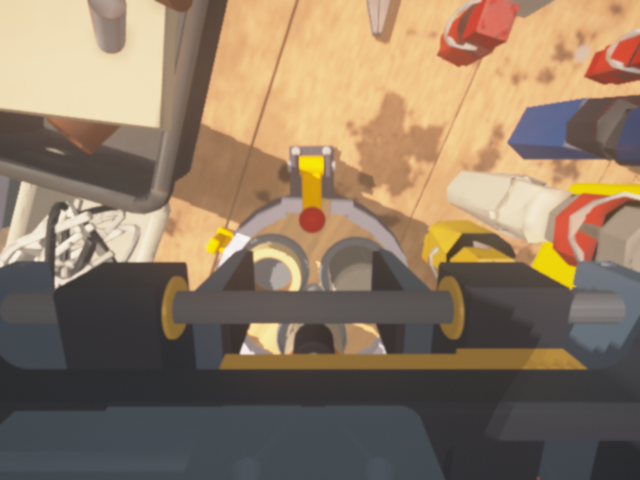

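```bash
cat >> h.py <<'E'
from scipy.spatial.transform import Rotation as Ro
def wcam(s,d):
    Rt=Ro.from_euler('xyz',s['ee_rot'],degrees=True).as_matrix()
    Tc=d['T_tool_cam']; Rc=Rt@Tc[:3,:3]; tc=Rt@Tc[:3,3]+s['ee_pos']
    e=dict(d); e['R']=Rc.T; e['t']=-Rc.T@tc; return e
E
python3 - <<'E'
from h import *
e=wcam(*pickle.load(open('w1.pkl','rb')))
for n,u,v,z in [('ball',312.5,220,77),('b1',295,152,59),('b2',330,152,59),('ptr',219,240,40),('can',465,240,120),('can2',500,250,120)]: print(n,ray_z(e,u,v,z).round(1))
print(proj(e,[[547.5,-12,160]]))
S=pickle.load(open('side0.pkl','rb'))[1]; print(ray_z(S,342,256,0))
E
```

```text
ball [513.6  81.1  77. ]
b1 [475.6 135.3  59. ]
b2 [507.6 147.   59. ]
ptr [428.   17.9  40. ]
can [639.1 117.9 120. ]
can2 [671.4 120.2 120. ]
[[312.6072668  361.35336338]]
[688.73572161  99.37603911   0.        ]
```

Request:
jog_arm:
  series:
    - [[1,0,-38],[0,0,0],0.6]
    - [[1,0,-76],[0,0,0],0.6]
    - [[1,0,-114],[0,0,0],0.6]
    - [[1,0,-145],[0,0,0],0.6]
    - [[1,0,-160],[0,0,0],0.6]

```text
time_s: 1.87
ee_pos: [513.5, 77.1, 257.8]
ee_rot: [179.8, 0.7, 19.9]
force: [0.1, -0.3, -0.1]
gripper_width: 54.6
```

Run:
```python
from h import *
s,d=shot('wrist','w2.png');pickle.dump((s,d),open('w2.pkl','wb'));print(s['ee_pos'],s['ee_rot'],s['force'])
```

```text
[513.5327238   77.13931429 257.82441773] [179.793694     0.68360052  19.91001905] [ 0.05842425 -0.30681387 -0.1325922 ]
```

View pics/w2.png

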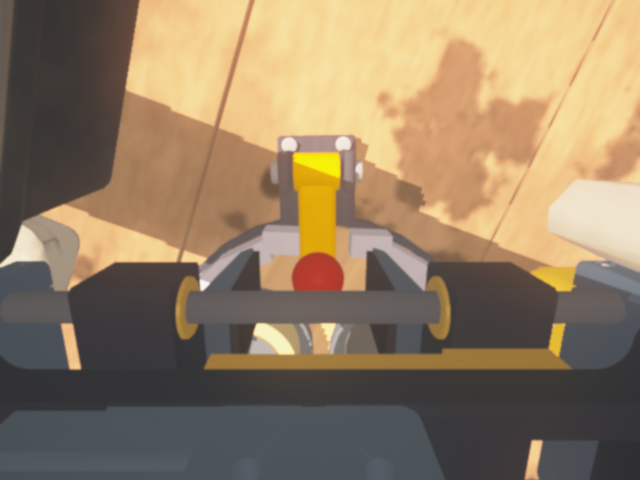

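Run:
```python
from h import *
e=wcam(*pickle.load(open('w2.pkl','rb')))
print(ray_z(e,318,277,77).round(1))
```

```text
[512.4  82.6  77. ]
```

Request:
jog_arm:
  series:
    - [[0,3,-4],[0,0,0],0.6]
    - [[0,4,-8],[0,0,0],0.6]
    - [[0,4,-8],[0,0,0],0.4]
    - [[0,4,-8],[0,0,0],0.25]
    - [[0,4,-8],[0,0,0],0.25]
  squeeze: 12

```text
time_s: 2.33
ee_pos: [513.6, 81.4, 249.7]
ee_rot: [179.8, 0.7, 19.9]
force: [0.1, 0.1, -0.5]
gripper_width: 37.7
```

Request:
jog_arm:
  series:
    - [[0,0,0],[0,0,0],0.1]
    - [[0,0,0],[0,0,0],0.1]
    - [[0,0,0],[0,0,0],0.1]
    - [[0,0,0],[0,0,0],0.1]
    - [[0,0,0],[0,0,0],0.1]

```text
time_s: 2.75
ee_pos: [514.1, 81.4, 250.5]
ee_rot: [179.8, 0.6, 19.9]
force: [0.5, -0.1, 6.0]
gripper_width: 24.6
```

Request:
jog_arm:
  series:
    - [[-1.9,5.2,8.3],[0,0,0],0.1]
    - [[-4.3,11.6,15.5],[0,0,0],0.1]
    - [[-7,19,21.4],[0,0,0],0.1]
    - [[-10,27.4,25.9],[0,0,0],0.1]
    - [[-13.3,36.3,28.7],[0,0,0],0.1]

```text
time_s: 3.17
ee_pos: [500.1, 118.5, 280.0]
ee_rot: [179.8, 0.6, 19.9]
force: [0.3, -0.8, -2.5]
gripper_width: 24.8
```

Request:
jog_arm:
  series:
    - [[-3,8.5,0.7],[0,0,0],0.1]
    - [[-6.2,17.8,0],[0,0,0],0.1]
    - [[-9.5,26.9,-2.4],[0,0,0],0.1]
    - [[-12.7,35.4,-6.4],[0,0,0],0.1]
    - [[-15,41.6,-10.5],[0,0,0],0.1]

```text
time_s: 3.58
ee_pos: [484.1, 161.3, 268.9]
ee_rot: [179.8, 0.7, 20.0]
force: [-2.4, -0.8, 1.5]
gripper_width: 25.1
```

Run:
```python
from h import *
s,d=shot('wrist','w3.png');pickle.dump((s,d),open('w3.pkl','wb'));print(s['ee_pos'],s['ee_rot'],s['force'])
```

```text
[484.1371186  161.33867649 268.87899351] [179.81315033   0.69600419  19.97053447] [-2.3921777  -0.78786344  1.47884536]
```

View pics/w3.png

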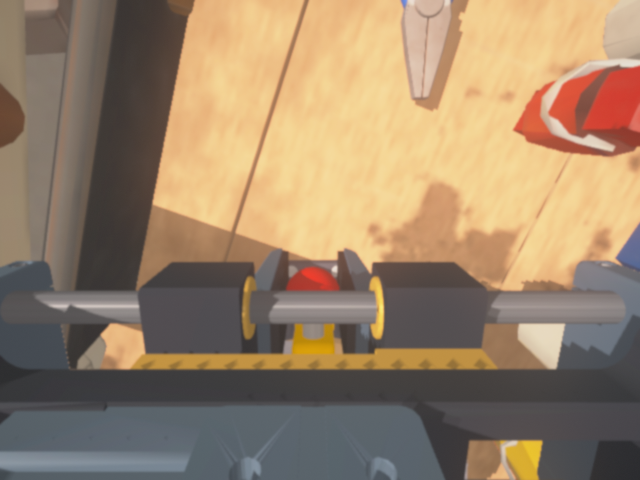

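Request:
jog_arm:
  series:
    - [[-0.5,1,-0.5],[0,0,0],0.3]
    - [[-0.5,1,-0.5],[0,0,0],0.6]
    - [[-0.5,1,-0.5],[0,0,0],0.7]
    - [[-0.5,1,-0.5],[0,0,0],0.7]
    - [[0,0,20],[0,0,0],0.7]

```text
time_s: 4.05
ee_pos: [483.1, 161.3, 285.3]
ee_rot: [179.9, 1.1, 19.9]
force: [1.0, -1.3, -0.4]
gripper_width: 51.0
```

Request:
jog_arm:
  series:
    - [[0,0,35],[0,0,0],0.7]
    - [[0,0,70],[0,0,0],0.7]
    - [[5,-25,90],[0,0,-0.05],0.7]
    - [[15,-55,95],[0,0,-0.1],0.7]
    - [[25,-85,95],[0,0,-0.15],0.7]

```text
time_s: 4.47
ee_pos: [508.8, 75.3, 383.1]
ee_rot: [179.8, 0.8, 11.3]
force: [-0.1, 0.4, -0.8]
gripper_width: 63.5
```

Run:
```python
from h import *
s,d=shot('wrist','w4.png');pickle.dump((s,d),open('w4.pkl','wb'));print(s['ee_pos'],s['ee_rot'],s['force'])
```

```text
[508.76778695  75.34883137 383.12070013] [179.84226694   0.77008279  11.27943163] [-0.13168873  0.43538837 -0.80774485]
```

View pics/w4.png

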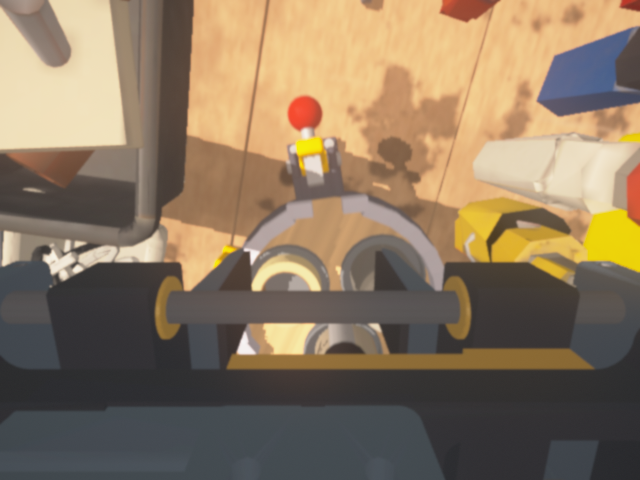

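Request:
jog_arm:
  series:
    - [[10,-25,0],[0,0,0],0.75]
    - [[20,-50,0],[0,0,0],0.75]
    - [[30,-72,0],[0,0,0],0.75]
    - [[39,-87.5,-10],[0,0,0],0.75]
    - [[39,-87.5,-20],[0,0,0],0.75]

```text
time_s: 4.93
ee_pos: [550.7, -19.4, 362.0]
ee_rot: [179.4, 0.7, 10.8]
force: [-0.2, 0.8, -0.2]
gripper_width: 68.1
```

Run:
```python
from h import *
s,d=shot('wrist','w5.png');pickle.dump((s,d),open('w5.pkl','wb'));print(s['ee_pos'],s['ee_rot'],s['force'])
```

```text
[550.67606116 -19.42837771 362.02159108] [179.44372224   0.66745994  10.79132187] [-0.20486705  0.78095571 -0.23782496]
```

View pics/w5.png

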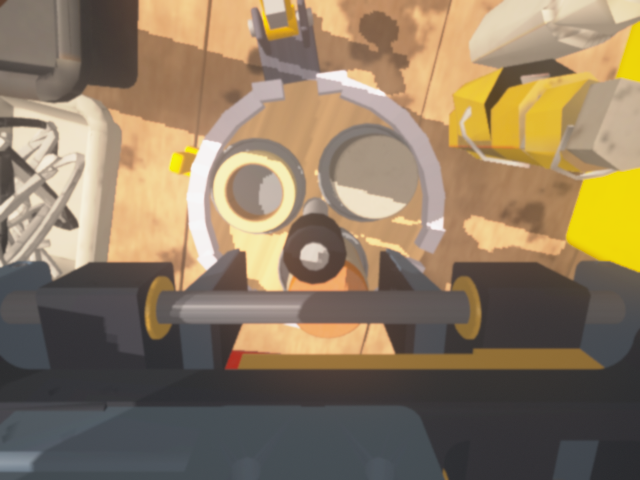

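Run:
```python
from h import *
import cv2
e=wcam(*pickle.load(open('w5.pkl','rb')))
print(ray_z(e,314,256,160).round(1))
a=cv2.imread('pics/w5.png')[50:280,170:450]; cv2.imwrite('pics/w5c.png',cv2.resize(a,(730,600),interpolation=cv2.INTER_CUBIC))
```

```text
[547.8 -11.5 160. ]
```

View pics/w5c.png

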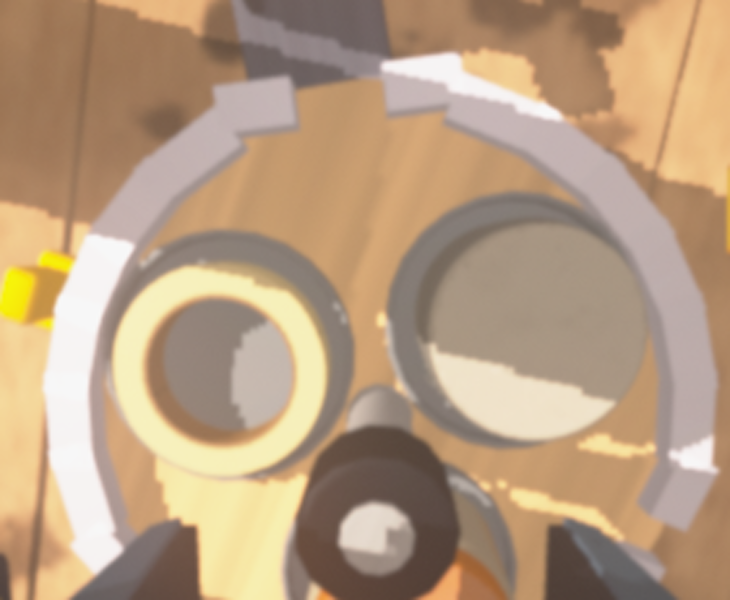

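Run:
```python
from h import *
e=wcam(*pickle.load(open('w5.pkl','rb')))
for u,v,z in [(298,128,39),(388,115,39),(290,77,39),(383,63,39)]:
    p=ray_z(e,170+u/2.607,50+v/2.607,z)-[547.5,-12.2,0]; print(p.round(1),np.hypot(*p[:2]).round(1),np.degrees(np.arctan2(p[1],p[0])).round(1))
```

```text
[-42.4  89.1  39. ] 98.7 115.4
[-15.4  98.1  39. ] 99.3 98.9
[-47.3 103.3  39. ] 113.6 114.6
[-19.8 112.5  39. ] 114.3 100.0
```

Request:
jog_arm:
  series:
    - [[-2,4,0],[0,0,0],0.75]
    - [[-3.2,7.2,0],[0,0,0],0.75]
    - [[-3.2,7.2,-15],[0,0,0],0.75]
    - [[-3.2,7.2,-32],[0,0,0],0.75]
    - [[-3.2,7.2,-45],[0,0,0],0.75]

```text
time_s: 5.4
ee_pos: [545.3, -9.4, 314.2]
ee_rot: [179.6, 1.0, 10.9]
force: [-0.5, 0.6, 0.4]
gripper_width: 68.2
```

Request:
jog_arm:
  series:
    - [[2.2,-2.7,2],[0.01,-0.016,0],0.6]
    - [[2.2,-2.7,2],[0.01,-0.016,0],0.5]
    - [[2.2,-2.7,2],[0.01,-0.016,0],0.3]
    - [[2.2,-2.7,2],[0.01,-0.016,0],0.2]
    - [[2.2,-2.7,2],[0.01,-0.016,0],0.2]
  squeeze: 25

```text
time_s: 5.82
ee_pos: [547.7, -12.0, 317.2]
ee_rot: [180.0, -0.1, 10.9]
force: [-0.2, -0.5, -0.3]
gripper_width: 37.9
```

Request:
jog_arm:
  series:
    - [[0,0,0],[0,0,0],0.2]
    - [[0,0,0],[0,0,0],0.2]
    - [[0,0,0],[0,0,0],0.2]
    - [[0,0,0],[0,0,0],0.2]
    - [[0,0,0],[0,0,0],0.2]

```text
time_s: 6.23
ee_pos: [547.6, -12.0, 317.2]
ee_rot: [180.0, -0.1, 10.9]
force: [-0.0, -0.3, -0.3]
gripper_width: 35.6
```

Request:
jog_arm:
  series:
    - [[0,0,0],[0,0,-0.03],0.2]
    - [[0,0,0],[0,0,-0.09],0.2]
    - [[0,0,0],[0,0,-0.16],0.2]
    - [[0,0,0],[0,0,-0.23],0.2]
    - [[0,0,0],[0,0,-0.3],0.2]

```text
time_s: 6.65
ee_pos: [547.6, -11.9, 317.2]
ee_rot: [180.0, -0.1, -6.4]
force: [-0.0, -0.2, -1.7]
gripper_width: 35.4
```

Request:
jog_arm:
  series:
    - [[0,0,0],[0,0,-0.08],0.2]
    - [[0,0,0],[0,0,-0.16],0.2]
    - [[0,0,0],[0,0,-0.24],0.2]
    - [[0,0,0],[0,0,-0.32],0.2]
    - [[0,0,0],[0,0,-0.4],0.2]

```text
time_s: 7.07
ee_pos: [547.7, -11.9, 317.2]
ee_rot: [-180.0, -0.1, -29.6]
force: [-1.0, 0.3, -2.0]
gripper_width: 35.5
```

Tracking is good; continuing the same way.

Request:
jog_arm:
  series:
    - [[0,0,0],[0,0,-0.08],0.2]
    - [[0,0,0],[0,0,-0.16],0.2]
    - [[0,0,0],[0,0,-0.24],0.2]
    - [[0,0,0],[0,0,-0.32],0.2]
    - [[0,0,0],[0,0,-0.4],0.2]

```text
time_s: 7.48
ee_pos: [547.8, -11.9, 317.2]
ee_rot: [-180.0, -0.1, -52.7]
force: [0.0, -0.2, -2.5]
gripper_width: 35.7
```

Request:
jog_arm:
  series:
    - [[0,0,0],[0,0,-0.08],0.2]
    - [[0,0,0],[0,0,-0.16],0.2]
    - [[0,0,0],[0,0,-0.24],0.2]
    - [[0,0,0],[0,0,-0.32],0.2]
    - [[0,0,0],[0,0,-0.4],0.2]

```text
time_s: 7.9
ee_pos: [547.9, -11.9, 317.2]
ee_rot: [-180.0, -0.1, -75.8]
force: [0.1, -0.6, -0.9]
gripper_width: 35.7
```

Request:
jog_arm:
  series:
    - [[0,0,0],[0,0,-0.08],0.2]
    - [[0,0,0],[0,0,-0.16],0.2]
    - [[0,0,0],[0,0,-0.24],0.2]
    - [[0,0,0],[0,0,-0.32],0.2]
    - [[0,0,0],[0,0,-0.39],0.2]

```text
time_s: 8.32
ee_pos: [548.0, -11.9, 317.2]
ee_rot: [-180.0, -0.1, -98.4]
force: [-1.0, -0.1, -1.5]
gripper_width: 35.3
```

Request:
jog_arm:
  series:
    - [[0,0,0],[0,0,-0.06],0.2]
    - [[0,0,0],[0,0,-0.11],0.2]
    - [[0,0,0],[0,0,-0.14],0.2]
    - [[0,0,0],[0,0,-0.14],0.2]
    - [[0,0,0],[0,0,-0.14],0.2]

```text
time_s: 8.73
ee_pos: [548.0, -11.9, 317.2]
ee_rot: [-180.0, -0.1, -106.4]
force: [-0.6, -1.3, -1.2]
gripper_width: 35.6
```

Run:
```python
from h import *
for n in ['wrist','top']:
    s,d=shot(n,n[0]+'6.png');pickle.dump((s,d),open(n[0]+'6.pkl','wb'));print(s['ee_pos'],s['ee_rot'],s['force'])
```

```text
[548.04771055 -11.90934683 317.21733511] [-1.79958249e+02 -1.10802510e-01 -1.06362921e+02] [-0.55784115 -1.30836886 -1.19937765]
[548.03522625 -11.91584181 317.24563412] [-1.79952755e+02 -1.11561584e-01 -1.06364364e+02] [-0.39453704 -1.05202616 -0.99404949]
```

View pics/w6.png

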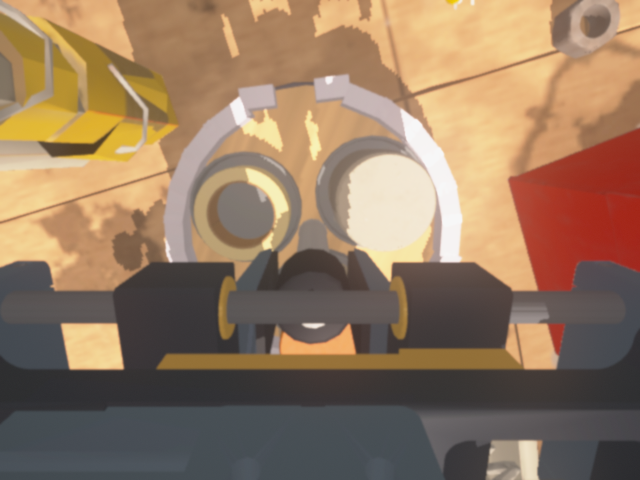

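View pics/t6.png

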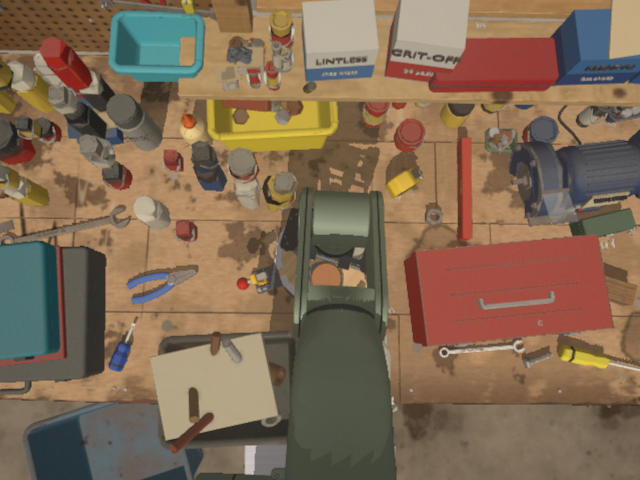

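Run:
```python
import cv2
a=cv2.imread('pics/w6.png')[60:180,220:380]; cv2.imwrite('pics/w6c.png',cv2.resize(a,None,fx=5,fy=5,interpolation=cv2.INTER_CUBIC))
```

```text
(no output)
```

View pics/w6c.png

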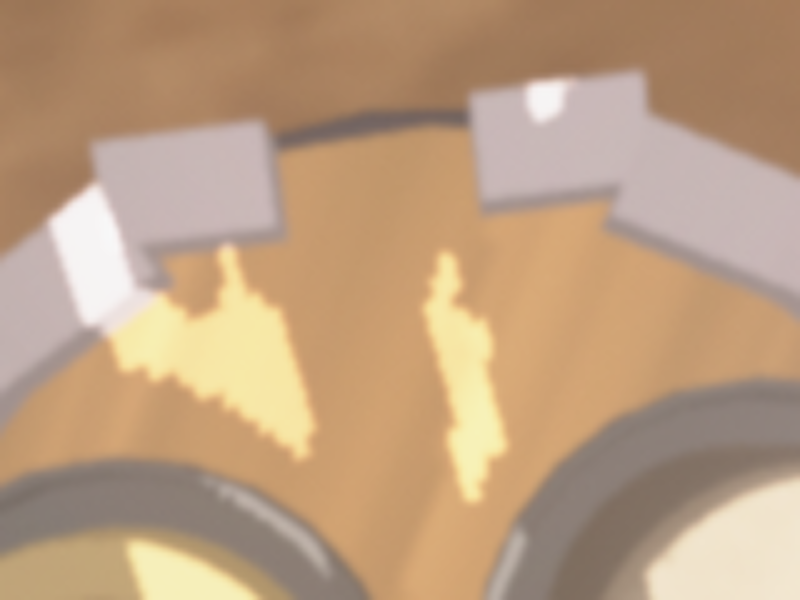

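Run:
```python
from h import *
e=wcam(*pickle.load(open('w6.pkl','rb')))
L=[(282,232),(483,206),(264,120),(470,93)]
P=np.array([ray_z(e,220+u/5,60+v/5,39)[:2] for u,v in L])
for c in ([547.5,-12.2],[548,-12]):
    q=P-c; print(np.hypot(*q.T).round(1),np.degrees(np.arctan2(q[:,1],q[:,0])).round(1), np.degrees(np.arctan2(q[:,1],q[:,0])).mean())
# hinge direction
e=wcam(*pickle.load(open('w4.pkl','rb')))
for z,u,v in [(93,305,113)]:
    q=ray_z(e,u,v,z)[:2]-[547.5,-12.2]; print(q,np.hypot(*q),np.degrees(np.arctan2(q[1],q[0])))
```

```text
[ 99.1  99.2 113.8 113.8] [ -1.2 -17.7  -2.1 -16.6] -9.397278296779461
[ 98.6  98.7 113.3 113.4] [ -1.3 -17.9  -2.2 -16.8] -9.547368909979369
[-65.8191703  175.73395891] 187.65550217007012 110.53287023397093
```

Request:
jog_arm:
  series:
    - [[0,0,0],[0,0,0],0.4]
    - [[0,0,0],[0,0,0],0.6]
    - [[0,0,0],[0,0,0],0.7]
    - [[0,0,5],[0,0,0],0.7]
    - [[0,0,25],[0,0,0],0.7]

```text
time_s: 9.25
ee_pos: [547.2, -11.9, 340.1]
ee_rot: [179.7, -0.2, -106.4]
force: [-0.9, -0.1, -0.0]
gripper_width: 60.3
```

Request:
jog_arm:
  series:
    - [[0,0,35],[0,0,0.11],0.7]
    - [[0,0,60],[0,0,0.22],0.7]
    - [[0,0,75],[0,0,0.34],0.7]
    - [[0,0,75],[0,0,0.46],0.5]
    - [[0,0,75],[0,0,0.58],0.5]

```text
time_s: 9.67
ee_pos: [547.3, -11.8, 417.3]
ee_rot: [179.9, -0.3, -72.8]
force: [0.0, 0.6, -0.5]
gripper_width: 53.5
```

Request:
jog_arm:
  series:
    - [[-13,35,0],[0,0,0.12],0.6]
    - [[-26,70,0],[0,0,0.24],0.6]
    - [[-39,105,0],[0,0,0.36],0.6]
    - [[-52,140,0],[0,0,0.48],0.6]
    - [[-60,160,0],[0,0,0.6],0.6]

```text
time_s: 10.08
ee_pos: [486.0, 150.7, 418.0]
ee_rot: [-180.0, -0.2, -38.0]
force: [0.4, 0.2, -0.0]
gripper_width: 54.8
```

Request:
jog_arm:
  series:
    - [[-1,4,0],[0,0,0.12],0.6]
    - [[-3,8,-10],[0,0,0.24],0.6]
    - [[-4,12,-20],[0,0,0.36],0.6]
    - [[-5,15,-30],[0,0,0.48],0.6]
    - [[-5,15,-40],[0,0,0.6],0.6]

```text
time_s: 10.5
ee_pos: [480.7, 166.3, 378.3]
ee_rot: [-180.0, -0.3, -3.2]
force: [-0.0, 0.9, -0.1]
gripper_width: 54.2
```

Request:
jog_arm:
  series:
    - [[1,-2,0],[0,0,0.12],0.6]
    - [[2,-3,-10],[0,0,0.24],0.6]
    - [[2,-3,-20],[0,0,0.36],0.6]
    - [[2,-3,-35],[0,0,0.41],0.6]
    - [[2,-3,-48],[0,0,0.41],0.6]

```text
time_s: 10.92
ee_pos: [482.8, 163.3, 330.3]
ee_rot: [-180.0, -0.4, 20.4]
force: [0.8, 0.8, -0.1]
gripper_width: 54.7
```

Run:
```python
from h import *
for n in ['wrist']:
    s,d=shot(n,n[0]+'7.png');pickle.dump((s,d),open(n[0]+'7.pkl','wb'));print(s['ee_pos'],s['ee_rot'],s['force'])
```

```text
[482.78107695 163.33612429 330.31640657] [-179.95747958   -0.36699671   20.4105381 ] [ 0.78400959  0.75131806 -0.12239213]
```

View pics/w7.png

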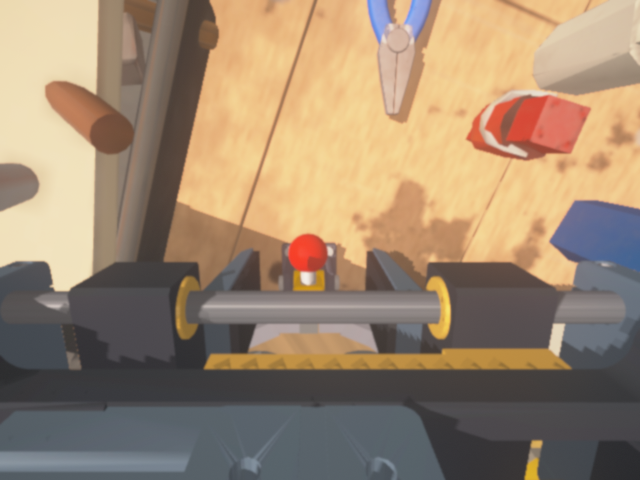

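Run:
```python
from h import *
e=wcam(*pickle.load(open('w7.pkl','rb')))
print(ray_z(e,308,252,93))
```

```text
[481.01479774 164.71500713  93.        ]
```

Request:
jog_arm:
  series:
    - [[-0.5,1,-15],[0,0,0],0.6]
    - [[-0.5,1,-35],[0,0,0],0.6]
    - [[-0.5,1,-52],[0,0,0],0.6]
    - [[-0.5,1,-62],[0,0,0],0.6]
    - [[-0.5,1,-62],[0,0,0],0.6]

```text
time_s: 11.38
ee_pos: [481.1, 163.9, 264.4]
ee_rot: [-179.9, 0.1, 20.3]
force: [0.1, -0.3, -0.2]
gripper_width: 54.6
```

Request:
jog_arm:
  series:
    - [[0,0,1],[0,0,0],0.3]
    - [[0,0,1],[0,0,0],0.1]
    - [[0,0,1],[0,0,0],0.1]
    - [[0,0,1],[0,0,0],0.1]
    - [[0,0,1],[0,0,0],0.1]
  squeeze: 12

```text
time_s: 11.8
ee_pos: [481.1, 164.0, 266.2]
ee_rot: [-179.9, 0.1, 20.3]
force: [-1.4, 0.4, 2.1]
gripper_width: 25.3
```

Request:
jog_arm:
  series:
    - [[0,0,0],[0,0,0],0.1]
    - [[0,0,0],[0,0,0],0.1]
    - [[0,0,0],[0,0,0],0.1]
    - [[0,0,0],[0,0,0],0.1]
    - [[0,0,0],[0,0,0],0.1]

```text
time_s: 12.22
ee_pos: [481.1, 164.0, 266.2]
ee_rot: [-179.9, 0.1, 20.3]
force: [-0.7, -0.4, 0.7]
gripper_width: 24.9
```

Request:
jog_arm:
  series:
    - [[2.8,-7.5,5.9],[0,0,0],0.1]
    - [[5.8,-15.9,10.3],[0,0,0],0.1]
    - [[9.1,-24.8,13.2],[0,0,0],0.1]
    - [[12.5,-34.1,14.3],[0,0,0],0.1]
    - [[15.9,-43.4,13.7],[0,0,0],0.1]

```text
time_s: 12.63
ee_pos: [497.7, 119.4, 280.5]
ee_rot: [-179.9, -0.0, 20.3]
force: [1.9, 2.9, -3.1]
gripper_width: 24.6
```

Request:
jog_arm:
  series:
    - [[2.4,-6.6,-1.7],[0,0,0],0.1]
    - [[4.9,-13.3,-4.5],[0,0,0],0.1]
    - [[7.3,-19.9,-8.3],[0,0,0],0.1]
    - [[9,-24.5,-11.8],[0,0,0],0.1]
    - [[10,-27.3,-14.4],[0,0,0],0.1]

```text
time_s: 13.05
ee_pos: [508.2, 91.3, 265.8]
ee_rot: [-180.0, -0.0, 20.3]
force: [2.1, -0.5, 1.2]
gripper_width: 25.0
```

Request:
jog_arm:
  series:
    - [[1.2,-3.4,-3.6],[0,0,0],0.1]
    - [[2.2,-6.1,-7],[0,0,0],0.1]
    - [[3.2,-8.8,-11],[0,0,0],0.1]
    - [[4,-10.9,-14.9],[0,0,0],0.1]
    - [[4,-10.9,-14.9],[0,0,0],0.1]

```text
time_s: 13.47
ee_pos: [512.4, 80.4, 250.8]
ee_rot: [-180.0, -0.1, 20.2]
force: [0.5, 0.9, 0.7]
gripper_width: 24.5
```

Request:
jog_arm:
  series:
    - [[0,0,0],[0,0,0],0.3]
    - [[0,0,0],[0,0,0],0.6]
    - [[0,0,0],[0,0,0],0.65]
    - [[0,0,0],[0,0,0],0.65]
    - [[0,0,15],[0,0,0],0.65]

```text
time_s: 13.88
ee_pos: [511.2, 80.3, 263.6]
ee_rot: [-179.9, 0.3, 20.3]
force: [-0.8, 0.1, -0.7]
gripper_width: 51.4
```

Request:
jog_arm:
  series:
    - [[0,0,35],[0,0,0],0.65]
    - [[0,0,70],[0,0,0],0.65]
    - [[0,0,100],[0,0,0],0.65]
    - [[0,15,125],[0,0,0],0.65]
    - [[0,30,140],[0,0,0],0.65]

```text
time_s: 14.3
ee_pos: [511.2, 110.2, 406.8]
ee_rot: [-179.9, 0.1, 20.2]
force: [0.6, 0.0, -0.2]
gripper_width: 59.3
```

Request:
jog_arm:
  series:
    - [[-10,35,0],[0,0,0],0.65]
    - [[-20,70,0],[0,0,0],0.65]
    - [[-30,105,0],[0,0,0],0.65]
    - [[-40,140,0],[0,0,0],0.65]
    - [[-50,160,0],[0,0,0],0.65]

```text
time_s: 14.72
ee_pos: [460.3, 272.9, 406.7]
ee_rot: [-179.9, 0.1, 20.3]
force: [0.6, -0.2, -0.2]
gripper_width: 58.9
```

Run:
```python
from h import *
for n in ['wrist','top','side']:
    s,d=shot(n,n[0]+'8.png');pickle.dump((s,d),open(n[0]+'8.pkl','wb'))
print(s['ee_pos'],s['ee_rot'],s['force'])
a=cv2.imread('pics/t8.png')[190:330,240:400];cv2.imwrite('pics/t8c.png',cv2.resize(a,(686,600),interpolation=cv2.INTER_CUBIC))
a=cv2.imread('pics/s8.png')[220:330,240:370]; cv2.imwrite('pics/s8c.png',cv2.resize(a,None,fx=5,fy=5,interpolation=cv2.INTER_CUBIC))
```

```text
[459.81482    272.71838955 406.52037251] [-1.79890124e+02  1.22097367e-01  2.04420963e+01] [-0.20251342 -0.3380426  -0.18868274]
```

View pics/t8c.png

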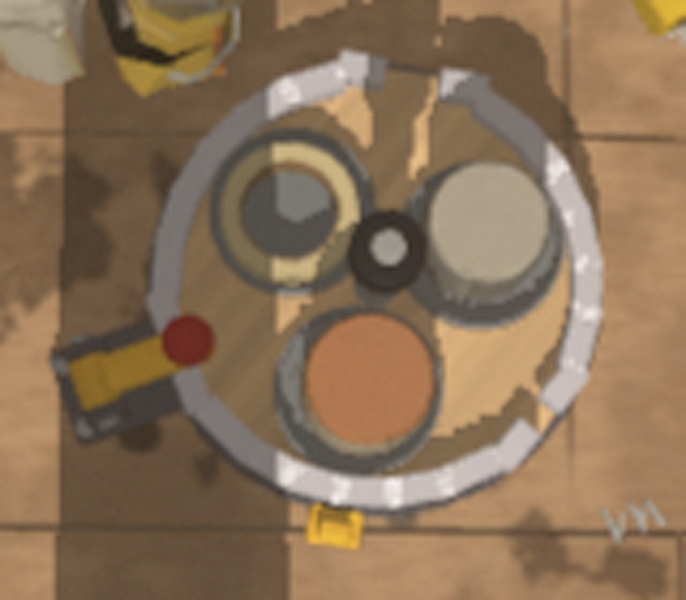

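View pics/s8c.png

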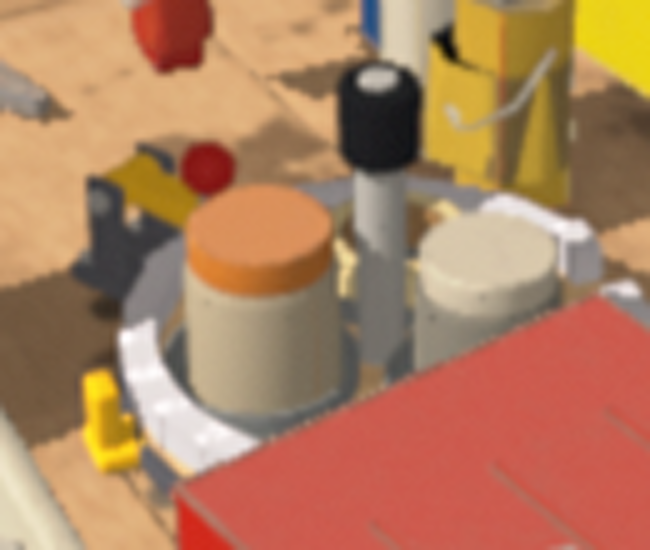

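View pics/w8.png

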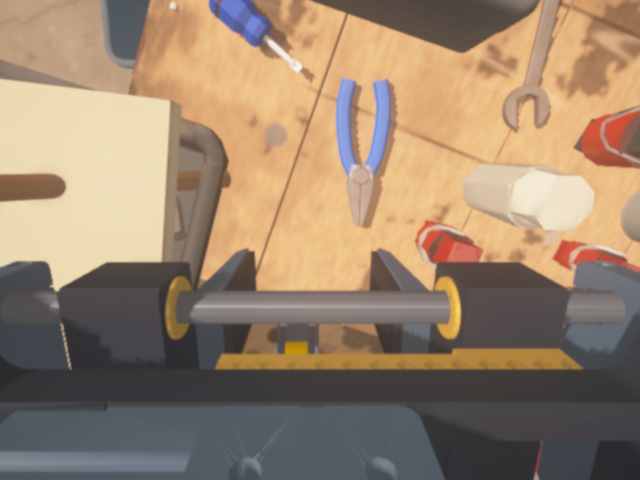

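Run:
```python
from h import *
for a,b,lo in [('side0.png','s8.png',(265,235,305,270)),('top0.png','t8.png',(270,255,300,285))]:
    for f in (a,b):
        im=cv2.imread('pics/'+f).astype(int);x0,y0,x1,y1=lo;c=im[y0:y1,x0:x1]
        m=(c[...,2]>80)&(c[...,1]<60)&(c[...,0]<60);v,u=np.nonzero(m);print(f,u.mean()+x0,v.mean()+y0,m.sum())
T=pickle.load(open('t8.pkl','rb'))[1]
q=ray_z(T,*ct(370,379),104)[:2];u=np.array([np.cos(np.radians(170.3)),np.sin(np.radians(170.3))])
fb=np.array([547.5,-12.2])+56*u;print(q,fb,np.hypot(*(q-fb)))
S=pickle.load(open('s8.pkl','rb'))[1]
print(ray_z(S,240+260/5,220+226/5,104)[:2])
```

```text
side0.png 281.40860215053766 253.48387096774195 93
s8.png 281.0843373493976 253.33734939759037 83
top0.png 283.3301886792453 268.99056603773585 106
t8.png 283.25 269.02884615384613 104
[492.58999449  -5.86659722] [492.30060573  -2.76459474] 3.1154719034810836
[493.10673179 -10.02097866]
```

```bash
python3 -c "
from h import *
env.job_done()"
```

```text
the job is handed in; nothing more can be done
```

I handed the job in at about 15 s of the 69 s allowed, with the carousel turned and locked again; the interface gives no verdict.

I swung the catch back by its red ball and turned the black knob about 117° clockwise. I then carried the catch back down by the ball, released it and moved the arm well clear.

Last checks:
- **Catch:** in both the side and top pictures the red ball is back within 0.4 px of where it started, so the tooth looks fully home. I felt no notable force as it went down.
- **Orange jar:** its middle measures about 3 mm from the bay centre in the top view and about 7 mm in the side view. The limit is 20 mm.
- **Jars and tape roll:** all three stand upright in their cups in the final pictures.
- **Tools:** I never touched them. I did not measure their final positions.

No check failed. The only disagreement was the 4 mm difference between the two views of the jar.

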